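Check a conveyor tensioner's spring and set the marker

TASK

Check the spring of the tote conveyor's blue tensioner arm: push its grey roller sideways round the pivot, away from the zero end of the dial, until you press with a steady 15 N, give or take a newton (without overshooting, never over 20 N), and keep that up for a second. Then ease the arm back to its rest without letting it snap, slide the red marker along the dial until it points at the reading where the yellow drag needle has stayed, and let go. Do not touch the yellow needle and leave everything else on the bench where it is.

Things in the scene. Friction and masses are not known exactly. Their poses are not given: they have to be found in the camera images.
- rig: fixed aluminium test plate, x -235 to +105 mm, y +-125 mm, 12 mm thick; origin on the table under the arm's pivot. Grey canister (52 mm diameter, top at 122 mm) at x = +70 mm. Flat white dial ring 163 to 197 mm from the pivot: black tick every 0.05 rad from 0 to 0.80, longer every 0.1, green sector 0.2 to 0.45
- pivot (a point): top of the arm's pivot, z = 55 mm, axes as the rig's. All readings are angles about the vertical through it: at reading q (rad) an arm, needle or marker points from here along (-cos(q - 0.40), -sin(q - 0.40)) in the rig's x, y; readings grow counterclockwise seen from above, and q = 0.40 points along the rig's -x
- tensioner (a joint): reading (rad) of the blue sprung arm, 0 at its rest stop, limit 0.75: a flat bar 18 mm wide, z 26 to 36 mm, carrying the roller. A spring returns it. Pushed at the roller along its arc it leaves the stop at 2 to 11 N (differs from unit to unit, cannot be seen), then takes about 22 N more per rad (0.15 N per mm), so 15 N is reached somewhere from 0.15 to 0.65 rad
- roller (a point): centre of the grey roller on the arm: upright cylinder, 32 mm diameter, z 40 to 76 mm (this point at z = 60 mm), 150 mm from the pivot; push it sideways towards growing readings
- needle (a joint): reading (rad) of the yellow drag needle: thin pointer lying low under the arm (z 19 to 22 mm) with a small lug up to 41 mm, 85 mm from the pivot, beside the bar on the side of growing readings. The arm pushes it along by the lug and it stays by friction at the farthest reading the arm has reached. Starts at 0 to 0.04
- needle_tip (a point): outer tip of the yellow needle, 188 mm from the pivot, z = 22 mm
- marker (a joint): reading (rad) of the red marker, which slides by hand along the outer edge of the dial with about 1.5 N of friction and stays where it is left; range 0 to 0.84, starts at 0.70 to 0.82. It points at reading q when this joint reads q
- marker_tab (a point): top centre of the red marker's upright tab, 214 mm from the pivot, z = 65 mm; the tab is 10 mm thick along the arc, 18 mm wide towards the pivot, and stands 40 mm tall (z 25 to 65 mm) on a shoe 26 mm long along the arc; take it from above across its thickness, or push it
- spare_roller: spare grey roller standing on end, 32 mm diameter, 36 mm tall, origin at the centre of its underside; bystander
- screwdriver: red-handled screwdriver lying flat, 200 mm long along its x axis, origin under its middle; bystander
- wrench: steel wrench lying flat, 180 mm long along its x axis, origin under its middle; bystander
- blister_a: amber blister pack 100 x 56 x 10 mm with yellow tablets, origin at the centre of its underside; bystander
- blister_b: second amber blister pack, same size and origin; bystander
- pill_bottle: white pill jar, 52 mm diameter, 85 mm tall, origin at the centre of its underside; bystander
- carton: white medicine carton with a green stripe, 110 x 50 x 60 mm, origin at the centre of its underside; bystander

How it is judged:
By the outcome, as a careful person would: the job done as asked, in the order asked, and still so for the second after the job is handed in, with the robot touching nothing.
It also fails if it takes over 61 s, if anything falls off the work surface, if the arm or the gripper's body presses on something with over 40 N, if the wrist force passes 120 N, or if a joint passes its speed limit or range.

ROBOT

A 6-joint arm with a two-finger parallel gripper is mounted at the origin on the work surface. World frame = base frame: x ahead of the robot, y to its left, z up, the work surface at z = 0. Lengths are in m, angles in rad, forces in N, time in s.
With the tool pointing down it reaches from about 0.3 to 0.85 m from the base axis. Payload 5.4 kg.
Tool frame: the origin (TCP) lies at the very end of the fingers, on their centre line; the grasp point (between the pads) lies 19 mm behind it; z points along the fingers, y is the direction in which the jaws open and shut (so a half turn about z gives the same grasp; the last joint's range is limited). The gripper opens to 85 mm and grips with 20 to 120 N. Pads are 22 mm wide; open, the fingers measure 114 mm over their backs; the gripper's body (76 mm by 85 mm) begins 54 mm behind the grasp point. The pads swing forward as they close: fully open they stand 13 mm farther back than shut.
Start: joints at [-1.462, 0.158, 1.597, -0, 1.386, -0.21], TCP at [0.18, -0.546, 0.231] pointing down, gripper open.
Joint ranges: [-2.91, 2.91], [-0.94, 2.29], [0.18, 2.7], [-1.29, 4.43], [0.17, 2.64], [-3, 3]. Speed limits (rad/s): [2.57, 2.57, 3.14, 3.14, 3.14, 3.14].

INTERFACE

Orientations are given as a rotation vector (axis times angle).
In Python, from station import robot gives the robot as it stands. The module is installed in compiled form; this text tells all that it offers.
- The arm moves only by the tool jog_arm, never from a script. Its argument "series" is a list of rows, each a list of 3 entries, a list of its own where there are three numbers: the turn, a rotation vector about the tool's x, y, z in rad, then the shift along the tool's x, y, z in m, then the opening, from 0 (shut) to 1 (fully open). In form: [[[rx, ry, rz], [dx, dy, dz], grip], ...]. A call has exactly 5 rows; each row is the pose to reach, as a shift and turn from the pose measured when the call began, along the tool's axes at that moment; what a row does not reach only later rows make up. A row lasts 1/12 s, in which the tool goes at most 41.7 mm and 7.16 degrees, less where a joint would pass 70% of its speed; a pose out of reach is approached as far as the arm can. A call with a gripper value outside its range is refused whole. The fingers move at their own pace and stop on an object; "newtons" is the grip in N (left out, the last holds). Time passes only in rows, so rows that repeat a pose let the fingers close, or fill a call up. It gives the time, the measured TCP pose, the force and the opening at its end, in the units of the state.
- robot.get_state(): the state, without advancing time (a new reading comes with each control period).
- robot.get_image(name): name is "scene" or "side" or "wrist"; returns a dict with "img" (420x560x3 uint8, red, green, blue), "fx", "fy", "cx", "cy" (pixels), "extrinsics" (4x4, takes a point from world to camera coordinates); the wrist camera has in their place "tool_from_camera" (4x4, takes a point from camera to tool coordinates, whose origin is the TCP and whose axes are the flange's). Camera axes: x right, y up, looking along -z (the intrinsics and any distortion apply to the point x, -y, -z); pixel columns grow to the right and rows downward; lengths in m; the calibration is good to about 2 mm. The wrist camera is an equidistant fisheye: a pixel r from the principal point sees the ray r / f radians off the axis. A picture is of the moment at which its call begins: read the wrist's pose just before it. There is no depth.
- robot.hand_in(): hands the job in, once; it reports no verdict.
The state is a dict: "t": time; "joint_positions": joint angles; "qd": joint speeds; "joint_efforts": joint torques, N m; "tcp_pos": TCP position; "eef_rot": TCP orientation; "wrist_force": force on the tool from outside, world axes, zero at the start; "ft_torque": the same for the moment, N m; "opening": finger opening in m.
Only numpy, scipy, OpenCV 4.12 (cv2) and the standard library are available. Lean on these libraries where they do the work, as an engineer would, in place of code of your own. Each camera call takes 0.05 s, during which the arm holds its last target. There are 200 camera calls.

## Working session

There is one attempt and no reset: what is moved stays moved. The work goes in short steps, Python scripts to look and compute and a tool call to move; the robot and the scene stay as the last step left them, time stands still between calls to the robot, and variables do not carry over. Pictures are saved under pics/ and viewed, about 8 in all and at most 12, crops included, and the job is handed in when it is done.

Besides the shell and the picture viewer there is one more tool, called after "Emit:" as name([rows], argument=value, ...), one row to a line, values as JSON. jog_arm: Moves the arm, as the interface text tells. Its arguments: {"type":"object","properties":{"series":{"type":"array"},"newtons":{"type":"number"}},"required":["series"]}

```bash
mkdir -p pics
python3 - <<'E'
from station import robot
import cv2,numpy as np
print(robot.get_state())
for n in ("scene","side","wrist"):
    r=robot.get_image(n); cv2.imwrite(f"pics/{n}0.png",r["img"][:,:,::-1])
    print(n,{k:v for k,v in r.items() if k!="img"})
E
```

```text
{'t': 0.0, 'joint_positions': array([-1.46209252e+00,  1.59034474e-01,  1.59827157e+00,  8.14920021e-06,
        1.38620742e+00, -2.10094933e-01]), 'qd': array([ 0.00071168, -0.00022018,  0.00034918, -0.00043573, -0.00040857,
        0.00015466]), 'joint_efforts': array([ 4.41209031e-04, -3.95995009e+01, -3.31430840e+01, -2.06940335e-04,
        8.36568244e-03, -2.73185293e-06]), 'tcp_pos': array([ 0.18013659, -0.54540487,  0.2303054 ]), 'eef_rot': array([-3.09987279e+00, -4.98343227e-01, -1.65357362e-04]), 'wrist_force': array([0.74853051, 0.43526404, 0.19333358]), 'ft_torque': array([ 0.0179948 , -0.0318577 , -0.00705141]), 'opening': 0.08555402598787461}
scene {'fx': 481.54190527432974, 'fy': 481.54190527432974, 'cx': 280.41134848815153, 'cy': 212.89445760194178, 'extrinsics': array([[-0.21283222,  0.97703201, -0.01053079,  0.10987222],
       [-0.83523047, -0.17632877,  0.52086296,  0.41382598],
       [ 0.50704291,  0.11965206,  0.85357535, -1.75993101],
       [ 0.        ,  0.        ,  0.        ,  1.        ]])}
side {'fx': 433.738693024979, 'fy': 433.738693024979, 'cx': 273.0474322140935, 'cy': 211.79351260125355, 'extrinsics': array([[-0.87606612, -0.48201153, -0.01315459,  0.46550876],
       [ 0.32547026, -0.61123757,  0.72142757, -0.23314294],
       [-0.35577699,  0.62773682,  0.69236495, -0.92792757],
       [ 0.        ,  0.        ,  0.        ,  1.        ]])}
wrist {'fx': 325.19226210127806, 'fy': 325.19226210127806, 'cx': 279.3623106858667, 'cy': 208.81042471626455, 'tool_from_camera': array([[-3.47134201e-04,  9.48466156e-01,  3.16878258e-01,
         8.05775549e-02],
       [ 9.99999876e-01,  4.42465885e-04, -2.28888403e-04,
         3.17402553e-04],
       [-3.57300723e-04,  3.16878139e-01, -9.48466192e-01,
        -1.42919924e-01],
       [ 0.00000000e+00,  0.00000000e+00,  0.00000000e+00,
         1.00000000e+00]])}
```

View pics/scene0.png

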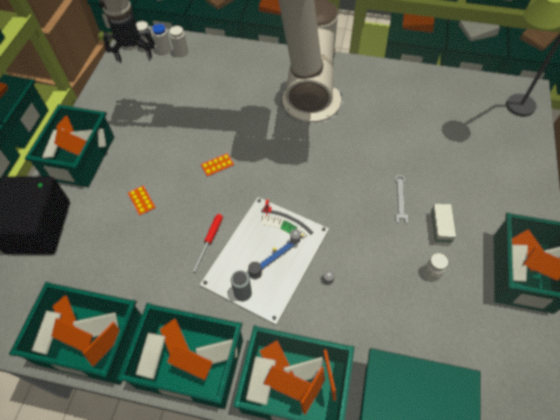

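View pics/side0.png

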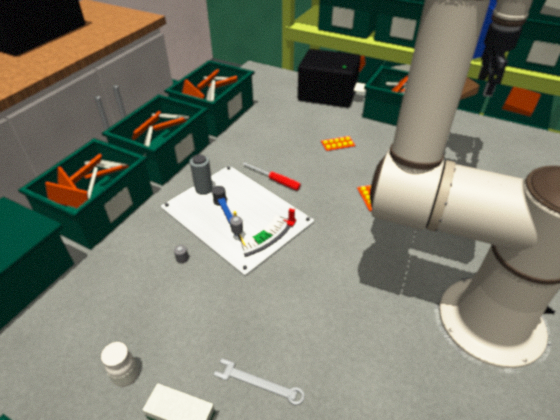

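The scene view shows the plate (corners about (259,198), (328,229), (275,321), (202,284)), with the pivot at (255,269), roller at (296,237) and red tab at (267,207). The side view agrees: roller at (237,225), tab at (291,215).

```bash
cat > h.py <<'E'
import numpy as np,cv2
from scipy.spatial.transform import Rotation as R
from station import robot
def cam(n):
    s=robot.get_state(); r=robot.get_image(n)
    if n!="wrist":
        E=r["extrinsics"]; r["Rw"]=E[:3,:3].T; r["o"]=-E[:3,:3].T@E[:3,3]
    else:
        T=np.eye(4);T[:3,:3]=R.from_rotvec(s["eef_rot"]).as_matrix();T[:3,3]=s["tcp_pos"]
        M=T@r["tool_from_camera"]; r["Rw"]=M[:3,:3]; r["o"]=M[:3,3]
    r["fish"]=n=="wrist"; return r
def ray(r,p):
    x=(p[0]-r["cx"])/r["fx"]; y=(p[1]-r["cy"])/r["fy"]
    if r["fish"]:
        a=np.hypot(x,y); k=np.sin(a)/max(a,1e-9); d=np.array([x*k,-y*k,-np.cos(a)])
    else: d=np.array([x,-y,-1.])
    d=r["Rw"]@d; return d/np.linalg.norm(d)
def onz(r,p,z):
    d=ray(r,p); return r["o"]+d*(z-r["o"][2])/d[2]
def proj(r,P):
    c=r["Rw"].T@(np.asarray(P,float)-r["o"]); v=np.array([c[0],-c[1],-c[2]])
    if r["fish"]:
        h=np.hypot(v[0],v[1]); v=v[:2]/h*np.arctan2(h,v[2])
    else: v=v[:2]/v[2]
    return np.array([r["fx"]*v[0]+r["cx"],r["fy"]*v[1]+r["cy"]])
E
python3 - <<'E'
from h import *
guess={"scene":[(259,198),(328,229),(275,321),(202,284)],"side":[(313,219),(246,271),(163,208),(229,167)]}
for n in guess:
    r=cam(n); im=r["img"]; hsv=cv2.cvtColor(im,cv2.COLOR_RGB2HSV)
    g=np.array(guess[n])
    roi=np.zeros(im.shape[:2],np.uint8); cv2.fillConvexPoly(roi,(g.mean(0)+(g-g.mean(0))*1.1).astype(int),255)
    w=((hsv[...,1]<40)&(hsv[...,2]>175)&(roi>0)).astype(np.uint8)
    c=max(cv2.findContours(cv2.morphologyEx(w,cv2.MORPH_CLOSE,np.ones((5,5))),0,2)[0],key=cv2.contourArea)
    h=cv2.convexHull(c); e=4
    a=h
    while len(a)>4: e+=.5; a=cv2.approxPolyDP(h,e,True)
    P=np.array([onz(r,p,0.012) for p in a[:,0]])
    print(n,e,a[:,0].tolist(),P[:,:2].round(4).tolist(),np.linalg.norm(np.diff(P,axis=0,append=P[:1]),axis=1).round(3),P.mean(0))
    for nm,m,z in (("red",((hsv[...,0]<8)|(hsv[...,0]>172))&(hsv[...,1]>150),.045),("blue",(hsv[...,0]>100)&(hsv[...,0]<130)&(hsv[...,1]>110),.036)):
        q=np.argwhere(m&(roi>0))[:,::-1].mean(0); print(nm,q,onz(r,q,z))
    rr=guess[n]; print([onz(r,p,.012)[:2].round(4).tolist() for p in rr])
E
```

```text
scene 4.5 [[257, 198], [327, 228], [275, 323], [200, 283]] [[0.4648, -0.0869], [0.5268, 0.1475], [0.8499, 0.0577], [0.7801, -0.1774]] [0.242 0.335 0.245 0.328] [ 0.65542594 -0.01478768  0.012     ]
red [267.42424242 207.24242424] [ 0.51157135 -0.04102763  0.045     ]
blue [275.89333333 254.61333333] [0.65861071 0.01802381 0.036     ]
[[0.4635, -0.0807], [0.5296, 0.151], [0.8444, 0.0565], [0.7819, -0.1709]]
side 5.0 [[224, 167], [314, 219], [244, 274], [160, 206]] [[0.7913, -0.1665], [0.4588, -0.0919], [0.5259, 0.1503], [0.8507, 0.0598]] [0.341 0.251 0.337 0.234] [ 0.65669269 -0.01207767  0.012     ]
red [290.70103093 217.73195876] [ 0.50022165 -0.03735988  0.045     ]
blue [224.39705882 207.03676471] [0.67670509 0.00088096 0.036     ]
[[0.4612, -0.0907], [0.5264, 0.1405], [0.8383, 0.0623], [0.778, -0.1736]]
```

Emit:
jog_arm([
  [[0, 0, 0], [0.032, -0.024, -0.004], 0],
  [[0, 0, 0], [0.064, -0.048, -0.008], 0],
  [[0, 0, 0], [0.096, -0.072, -0.012], 0],
  [[0, 0, 0], [0.128, -0.096, -0.016], 0],
  [[0, 0, 0], [0.16, -0.12, -0.02], 0],
])

```text
t: 0.67
tcp_pos: [0.2951, -0.38, 0.251]
eef_rot: [-3.101, -0.497, -0.0]
wrist_force: [1.2, 0.2, -0.0]
opening: 0.0253
```

Emit:
jog_arm([
  [[0, 0, 0], [0.032, -0.024, 0], 0],
  [[0, 0, 0], [0.064, -0.048, 0], 0],
  [[0, 0, 0], [0.096, -0.072, 0], 0],
  [[0, 0, 0], [0.128, -0.096, 0], 0],
  [[0, 0, 0], [0.16, -0.12, 0], 0],
])

```text
t: 1.08
tcp_pos: [0.4103, -0.2141, 0.2514]
eef_rot: [-3.102, -0.497, -0.001]
wrist_force: [0.4, -0.4, -0.2]
opening: 0.0001
```

Emit:
jog_arm([
  [[0, 0, 0], [0.032, -0.024, 0], 0],
  [[0, 0, 0], [0.064, -0.048, 0], 0],
  [[0, 0, 0], [0.096, -0.072, 0], 0],
  [[0, 0, 0], [0.128, -0.096, 0], 0],
  [[0, 0, 0], [0.16, -0.12, 0], 0],
])

```text
t: 1.5
tcp_pos: [0.5255, -0.0481, 0.2515]
eef_rot: [-3.102, -0.498, -0.001]
wrist_force: [1.1, -0.6, -0.1]
opening: 0.0002
```

Emit:
jog_arm([
  [[0, 0, 0.12], [0.032, -0.024, 0], 0],
  [[0, 0, 0.24], [0.064, -0.048, 0], 0],
  [[0, 0, 0.36], [0.075, -0.054, 0], 0],
  [[0, 0, 0.48], [0.075, -0.054, 0], 0],
  [[0, 0, 0.6], [0.075, -0.054, 0], 0],
])

```text
t: 1.92
tcp_pos: [0.5802, 0.028, 0.2511]
eef_rot: [-3.109, 0.447, 0.0]
wrist_force: [-0.9, -1.0, 0.4]
opening: 0.0001
```

Run:
```python
from h import *
s=robot.get_state(); print(s["t"],s["tcp_pos"],s["eef_rot"],s["wrist_force"],s["joint_positions"])
r=cam("wrist"); cv2.imwrite("pics/w1.png",cv2.resize(r["img"],(784,588))[:,:,::-1])
c,y=np.array([.656,-.0135]),-.27
for nm,x in (("piv",(0,0)),("canister",(.07,0))):
    Rm=np.array([[np.cos(y),-np.sin(y)],[np.sin(y),np.cos(y)]]); P=c+Rm@(np.array(x)+[.065,0]); print(nm,P,proj(r,[*P,.055])*1.4)
for k in [(-.235,-.125),(-.235,.125),(.105,-.125),(.105,.125)]: print(k,proj(r,[*(c+Rm@(np.array(k)+[.065,0])),.012])*1.4)
```

```text
1.9167 [0.58021903 0.02801935 0.25110818] [-3.10913064e+00  4.46999676e-01  1.67887994e-05] [-0.92086427 -0.97605009  0.39250717] [-1.59911678e-01  1.60456086e-01  1.55540526e+00  4.98775046e-04
  1.42575047e+00  1.69639561e+00]
piv [ 0.71864511 -0.03083754] [414.07940933  55.04229776]
canister [ 0.78610907 -0.04950874] [412.17735414 -30.74098364]
(-0.235, -0.125) [544.4321905  329.26709152]
(-0.235, 0.125) [279.26653683 333.81937588]
(0.105, -0.125) [551.83852804 -37.61047415]
(0.105, 0.125) [262.90419314 -38.4085974 ]
```

View pics/w1.png

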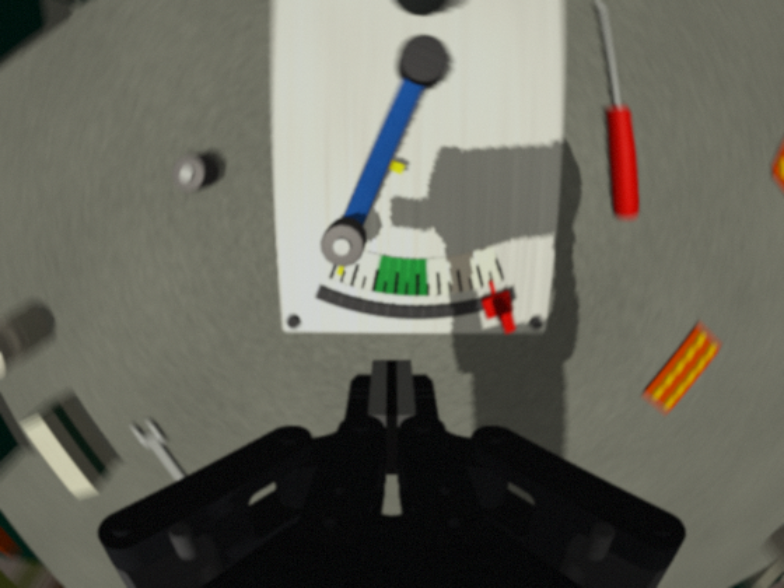

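The wrist view shows (in the 784-px picture) the pivot cap at (424,60), the roller top at (342,247), the needle lug at (398,167) with its tip near (340,270), and the red marker near (497,303). Nothing obstructs the roller's left side.

Run:
```python
from h import *
r=cam("wrist"); k=1/1.4
p=onz(r,(424*k,60*k),.055); ro=onz(r,(342*k,247*k),.076)
cs=[onz(r,(x*k,y*k),.012) for x,y in ((282,332),(549,331))]
print("piv",p,"roller",ro,np.linalg.norm((p-ro)[:2]),"corners",cs,np.linalg.norm(cs[0]-cs[1]))
m=cs[0]+cs[1]; m=m[:2]/2; e=(cs[1]-cs[0])[:2]; e/=np.linalg.norm(e) # rig -y
ex=np.array([-e[1],e[0]]); ex*=np.sign(ex@(p[:2]-m)); yaw=np.arctan2(ex[1],ex[0]); print("yaw edge",yaw,"piv from edge",m+.235*ex)
v=(ro-p)[:2]; print("yaw from roller q=0",np.arctan2(-v[1],-v[0])+.4)
hsv=cv2.cvtColor(r["img"],cv2.COLOR_RGB2HSV)
q=np.argwhere((((hsv[...,0]<8)|(hsv[...,0]>172))&(hsv[...,1]>150))[180:245,335:380])[:,::-1].mean(0)+[335,180]
M=onz(r,q,.045); v=(M-p)[:2]; print("mark",M,np.linalg.norm(v))
print("spare",onz(r,(190*k,173*k),.036))
s=[]
for i in range(6): s.append(robot.get_state()["wrist_force"]); robot.get_image("side")
print(np.mean(s,0),np.std(s,0))
```

```text
piv [ 0.71248395 -0.03812857  0.055     ] roller [0.59856333 0.05788573 0.076     ] 0.14898541128535545 corners [array([0.5270195 , 0.14881875, 0.012     ]), array([ 0.45462475, -0.09270376,  0.012     ])] 0.25213909313977745
yaw edge -0.29122124629668644 piv from edge [ 0.7159272  -0.03941624]
yaw from roller q=0 -0.3003095199531104
mark [ 0.50903693 -0.04668326  0.045     ] 0.20362679693782976
spare [0.69098957 0.16782597 0.036     ]
[ 0.1724026  -0.23238497 -0.11616984] [0.11886774 0.59942    0.45361665]
```

Emit:
jog_arm([
  [[0, 0, 0.1], [0.006, -0.018, 0.015], 0],
  [[0, 0, 0.2], [0.013, -0.036, 0.03], 0],
  [[0, 0, 0.3], [0.019, -0.055, 0.045], 0],
  [[0, 0, 0.41], [0.026, -0.073, 0.06], 0],
  [[0, 0, 0.41], [0.026, -0.073, 0.08], 0],
])

```text
t: 2.73
tcp_pos: [0.6271, 0.0916, 0.1722]
eef_rot: [-2.952, 1.066, -0.006]
wrist_force: [-0.2, 0.2, 0.2]
opening: 0.0001
```

Emit:
jog_arm([
  [[0, 0, 0], [0, 0, 0.03], 0],
  [[0, 0, 0], [0, 0, 0.06], 0],
  [[0, 0, 0], [0, 0, 0.09], 0],
  [[0, 0, 0], [0, 0, 0.12], 0],
  [[0, 0, 0], [0, 0, 0.12], 0],
])

```text
t: 3.15
tcp_pos: [0.6222, 0.0917, 0.0451]
eef_rot: [2.954, -1.066, -0.013]
wrist_force: [-1.7, -0.7, -1.6]
opening: -0.0001
```

```bash
cat > st.py <<'E'
from h import *
import sys
n=int(sys.argv[1]); F=[]; piv=np.array([.714,-.0385])
for i in range(n):
    s=robot.get_state(); F.append(s["wrist_force"])
    if n>1: r=robot.get_image("wrist")
rv=s["eef_rot"]; T=R.from_rotvec(rv).as_matrix(); F=np.array(F)
th=np.arctan2(T[1,0],T[0,0]); v=s["tcp_pos"][:2]-piv
print("t",s["t"],"tcp",s["tcp_pos"].round(4),"theta",th.round(3),"F tool",(F@T).mean(0).round(2),"std",(F@T).std(0).round(2))
print("tool polar: r",np.linalg.norm(v).round(4),"q",((np.arctan2(v[1],v[0])-2.447+3)%6.2832-3).round(4),"q of theta",(th+.695).round(3))
if n>1 and len(sys.argv)>2: cv2.imwrite("pics/"+sys.argv[2],cv2.resize(r["img"],(784,588))[:,:,::-1])
E
python3 st.py 8 w2.png
```

```text
t 3.5 tcp [0.6294 0.0916 0.0549] theta -0.693 F tool [ 0.03  0.25 -0.41] std [0.57 0.57 0.9 ]
tool polar: r 0.1552 q -0.2998 q of theta 0.002
```

View pics/w2.png

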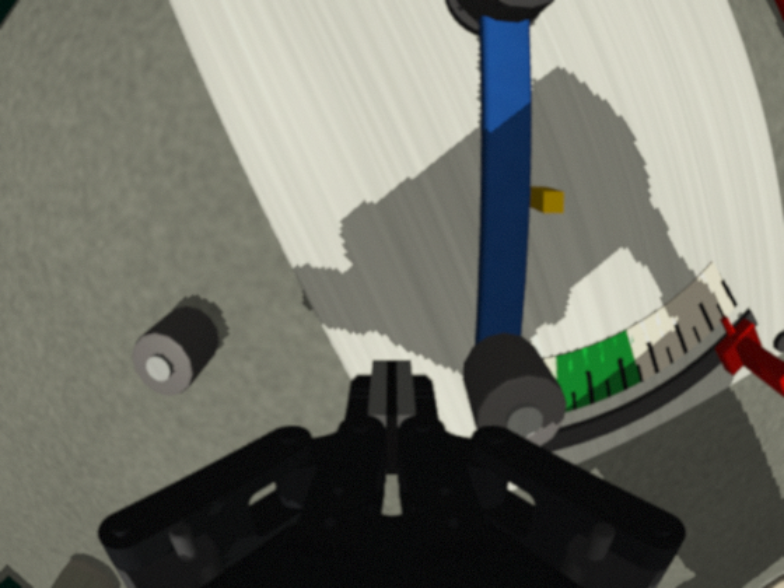

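The wrist view shows the shut fingertips (392,370) just left of the roller (top at about (525,425)) with a clear gap; the arm is at its stop and the lug (550,200) is beside the bar. Approaching slowly.

Emit:
jog_arm([
  [[0, 0, 0], [0, 0.002, 0], 0],
  [[0, 0, 0], [0, 0.004, 0.001], 0],
  [[0, 0, 0], [0, 0.006, 0.002], 0],
  [[0, 0, 0], [0, 0.008, 0.003], 0],
  [[0, 0, 0], [0, 0.01, 0.003], 0],
])

```text
t: 3.97
tcp_pos: [0.6222, 0.0838, 0.0509]
eef_rot: [-2.951, 1.065, -0.01]
wrist_force: [-0.5, -0.0, -0.0]
opening: -0.0
```

Emit:
jog_arm([
  [[0, 0, 0], [0, 0.0015, 0], 0],
  [[0, 0, 0], [0, 0.003, 0], 0],
  [[0, 0, 0], [0, 0.0045, 0], 0],
  [[0, 0, 0], [0, 0.006, 0], 0],
  [[0, 0, 0], [0, 0.006, 0], 0],
])

```text
t: 4.38
tcp_pos: [0.6193, 0.0807, 0.0508]
eef_rot: [-2.947, 1.065, -0.013]
wrist_force: [5.4, 6.5, -4.6]
opening: 0.0
```

```bash
python3 st.py 4
```

```text
t 4.5333 tcp [0.6195 0.0809 0.0509] theta -0.693 F tool [ 0.05 -9.14  5.04] std [0.21 0.64 0.35]
tool polar: r 0.1523 q -0.2066 q of theta 0.002
```

Emit:
jog_arm([
  [[0, 0, -0.01], [-0.0003, 0.0015, 0.0005], 0],
  [[0, 0, -0.02], [-0.0006, 0.003, 0.001], 0],
  [[0, 0, -0.03], [-0.0009, 0.0045, 0.001], 0],
  [[0, 0, -0.04], [-0.0011, 0.006, 0.001], 0],
  [[0, 0, -0.05], [-0.0014, 0.0075, 0.001], 0],
])

```text
t: 5.0
tcp_pos: [0.6158, 0.0779, 0.0508]
eef_rot: [-2.969, 0.989, -0.021]
wrist_force: [6.8, 7.2, -0.7]
opening: 0.0
```

```bash
python3 st.py 4
```

```text
t 5.15 tcp [0.6157 0.0778 0.0508] theta -0.644 F tool [ 0.33 -9.52  1.5 ] std [0.48 0.42 0.42]
tool polar: r 0.1523 q -0.1748 q of theta 0.051
```

Emit:
jog_arm([
  [[0, 0, -0.01], [-0.0006, 0.003, 0], 0],
  [[0, 0, -0.03], [-0.001, 0.006, 0], 0],
  [[0, 0, -0.05], [-0.0016, 0.009, 0], 0],
  [[0, 0, -0.07], [-0.002, 0.012, 0], 0],
  [[0, 0, -0.09], [-0.0024, 0.015, 0], 0],
])

```text
t: 5.62
tcp_pos: [0.6069, 0.0693, 0.0512]
eef_rot: [-3.006, 0.853, -0.028]
wrist_force: [8.6, 8.8, -3.4]
opening: -0.0002
```

```bash
python3 st.py 4
```

```text
t 5.7667 tcp [0.6068 0.0693 0.0512] theta -0.554 F tool [  1.73 -11.28   3.84] std [0.67 0.6  0.44]
tool polar: r 0.152 q -0.0934 q of theta 0.141
```

Emit:
jog_arm([
  [[0, 0, -0.01], [-0.0006, 0.003, 0.001], 0],
  [[0, 0, -0.025], [-0.001, 0.006, 0.0015], 0],
  [[0, 0, -0.04], [-0.0016, 0.009, 0.002], 0],
  [[0, 0, -0.055], [-0.002, 0.012, 0.002], 0],
  [[0, 0, -0.07], [-0.0024, 0.015, 0.002], 0],
])

```text
t: 6.23
tcp_pos: [0.5997, 0.0608, 0.051]
eef_rot: [-3.028, 0.747, -0.038]
wrist_force: [5.6, 12.1, 4.5]
opening: -0.0001
```

```bash
python3 st.py 4
```

```text
t 6.3833 tcp [0.5997 0.0607 0.0511] theta -0.485 F tool [ -0.97 -13.79  -3.83] std [0.49 0.31 0.8 ]
tool polar: r 0.1513 q -0.0199 q of theta 0.21
```

Emit:
jog_arm([
  [[0, 0, 0], [-0.0004, 0.003, -0.001], 0],
  [[0, 0, -0.01], [-0.0006, 0.005, -0.001], 0],
  [[0, 0, -0.015], [-0.0008, 0.007, -0.001], 0],
  [[0, 0, -0.02], [-0.001, 0.008, -0.001], 0],
  [[0, 0, -0.02], [-0.001, 0.009, -0.001], 0],
])

```text
t: 6.85
tcp_pos: [0.5963, 0.0564, 0.0526]
eef_rot: [-3.029, 0.718, -0.043]
wrist_force: [6.2, 12.8, -1.2]
opening: 0.0
```

```bash
python3 st.py 6
```

```text
t 7.1 tcp [0.5963 0.0564 0.0526] theta -0.466 F tool [ -0.21 -14.12   1.29] std [0.41 0.26 0.49]
tool polar: r 0.1512 q 0.0162 q of theta 0.229
```

Emit:
jog_arm([
  [[0, 0, 0], [-0.0002, 0.003, 0], 0],
  [[0, 0, -0.01], [-0.0004, 0.005, 0], 0],
  [[0, 0, -0.02], [-0.0006, 0.006, 0], 0],
  [[0, 0, -0.02], [-0.0006, 0.007, 0], 0],
  [[0, 0, -0.02], [-0.0006, 0.0075, 0], 0],
])

```text
t: 7.57
tcp_pos: [0.594, 0.0531, 0.0528]
eef_rot: [-3.03, 0.687, -0.049]
wrist_force: [7.4, 12.9, -3.0]
opening: 0.0005
```

```bash
python3 st.py 12 w3.png
```

```text
t 8.1167 tcp [0.594  0.0531 0.0528] theta -0.446 F tool [  1.16 -14.77   4.23] std [0.54 0.42 0.44]
tool polar: r 0.1509 q 0.0426 q of theta 0.249
```

```bash
python3 st.py 18 w4.png
```

```text
t 9.0167 tcp [0.594  0.0531 0.0527] theta -0.446 F tool [  1.07 -14.25   4.23] std [0.39 0.48 0.53]
tool polar: r 0.151 q 0.0426 q of theta 0.249
```

Emit:
jog_arm([
  [[0, 0, 0], [0, -0.001, 0], 0],
  [[0, 0, 0.02], [0.001, -0.003, 0], 0],
  [[0, 0, 0.04], [0.0015, -0.006, 0], 0],
  [[0, 0, 0.06], [0.0022, -0.009, 0], 0],
  [[0, 0, 0.08], [0.003, -0.012, 0], 0],
])

```text
t: 9.48
tcp_pos: [0.6031, 0.0653, 0.0531]
eef_rot: [-2.994, 0.808, -0.05]
wrist_force: [6.6, 10.3, -6.5]
opening: -0.0
```

Emit:
jog_arm([
  [[0, 0, 0], [0, -0.001, 0], 0],
  [[0, 0, 0.02], [0.001, -0.003, 0], 0],
  [[0, 0, 0.04], [0.0015, -0.006, 0], 0],
  [[0, 0, 0.06], [0.0022, -0.008, 0], 0],
  [[0, 0, 0.08], [0.003, -0.01, 0], 0],
])

```text
t: 9.9
tcp_pos: [0.6117, 0.0747, 0.0534]
eef_rot: [-2.953, 0.928, -0.05]
wrist_force: [6.9, 8.4, -5.6]
opening: -0.0002
```

```bash
python3 st.py 3
```

```text
t 10.0 tcp [0.6118 0.0748 0.0534] theta -0.609 F tool [  0.36 -10.67   6.49] std [0.7  0.08 0.61]
tool polar: r 0.1526 q -0.1423 q of theta 0.086
```

Emit:
jog_arm([
  [[0, 0, 0.01], [0, 0, 0], 0],
  [[0, 0, 0.03], [0.0005, -0.0015, 0], 0],
  [[0, 0, 0.05], [0.001, -0.003, 0], 0],
  [[0, 0, 0.065], [0.0015, -0.0045, 0], 0],
  [[0, 0, 0.08], [0.0015, -0.006, 0], 0],
])

```text
t: 10.47
tcp_pos: [0.6179, 0.0803, 0.0538]
eef_rot: [-2.909, 1.043, -0.052]
wrist_force: [7.5, 5.5, -5.0]
opening: 0.0001
```

Emit:
jog_arm([
  [[0, 0, 0], [0, 0, 0], 0],
  [[0, 0, 0], [0, -0.001, 0], 0],
  [[0, 0, 0], [0, -0.002, 0], 0],
  [[0, 0, 0], [0, -0.003, 0], 0],
  [[0, 0, 0], [0, -0.004, 0], 0],
])

```text
t: 10.88
tcp_pos: [0.6205, 0.0834, 0.0541]
eef_rot: [-2.909, 1.043, -0.052]
wrist_force: [-0.3, 0.4, -0.0]
opening: -0.0001
```

Emit:
jog_arm([
  [[0, 0, 0], [0, -0.002, 0], 0],
  [[0, 0, 0], [0, -0.005, 0], 0],
  [[0, 0, 0], [0, -0.009, 0], 0],
  [[0, 0, 0], [0, -0.014, 0], 0],
  [[0, 0, 0], [0, -0.018, 0], 0],
])

```text
t: 11.3
tcp_pos: [0.6322, 0.0977, 0.0552]
eef_rot: [-2.909, 1.043, -0.052]
wrist_force: [-0.1, -0.1, -0.7]
opening: 0.0001
```

```bash
python3 st.py 6 w5.png
```

```text
t 11.55 tcp [0.6318 0.0973 0.055 ] theta -0.689 F tool [0.06 0.31 0.06] std [0.77 0.2  0.47]
tool polar: r 0.1588 q -0.3319 q of theta 0.006
```

Emit:
jog_arm([
  [[0, 0, 0], [0, 0, -0.03], 0],
  [[0, 0, 0], [0, 0, -0.065], 0],
  [[0, 0, 0], [0, 0, -0.1], 0],
  [[0, 0, 0], [0, 0, -0.135], 0],
  [[0, 0, 0], [0, 0, -0.165], 0],
])

```text
t: 12.02
tcp_pos: [0.6239, 0.091, 0.2225]
eef_rot: [-2.909, 1.043, -0.054]
wrist_force: [1.3, -0.5, 0.3]
opening: -0.0001
```

Emit:
jog_arm([
  [[0, 0, -0.1], [0.001, 0.025, 0], 0],
  [[0, 0, -0.2], [0.003, 0.055, 0], 0],
  [[0, 0, -0.3], [0.005, 0.085, 0], 0],
  [[0, 0, -0.39], [0.007, 0.114, 0], 0],
  [[0, 0, -0.39], [0.007, 0.114, 0], 0],
])

```text
t: 12.43
tcp_pos: [0.5544, -0.0046, 0.2151]
eef_rot: [-3.065, 0.461, -0.066]
wrist_force: [-0.0, -0.0, 0.1]
opening: 0.0003
```

```bash
cat >> st.py <<'E'
print("level fix (tool rotvec)",(T.T@np.cross(T[:,2],[0,0,-1])).round(3))
E
python3 st.py 10
python3 - <<'E'
from h import *
r=cam("wrist"); cv2.imwrite("pics/w6.png",cv2.resize(r["img"][90:300,140:420],None,fx=2.8,fy=2.8,interpolation=cv2.INTER_CUBIC)[:,:,::-1])
P=np.array([.714,-.0385])
for q in (0,.25,.8): a=q+2.447; print(q,(proj(r,[*(P+.18*np.array([np.cos(a),np.sin(a)])),.02])-[140,90])*2.8)
E
```

```text
t 12.8833 tcp [ 0.5573 -0.0007  0.2157] theta -0.299 F tool [ 0.33 -0.09  0.12] std [0.55 0.48 0.37]
tool polar: r 0.1612 q 0.4581 q of theta 0.396
level fix (tool rotvec) [-0.049 -0.037  0.   ]
0 [211.19540575 282.67539741]
0.25 [320.1337611  313.40688241]
0.8 [569.73370412 285.74721442]
```

View pics/w6.png

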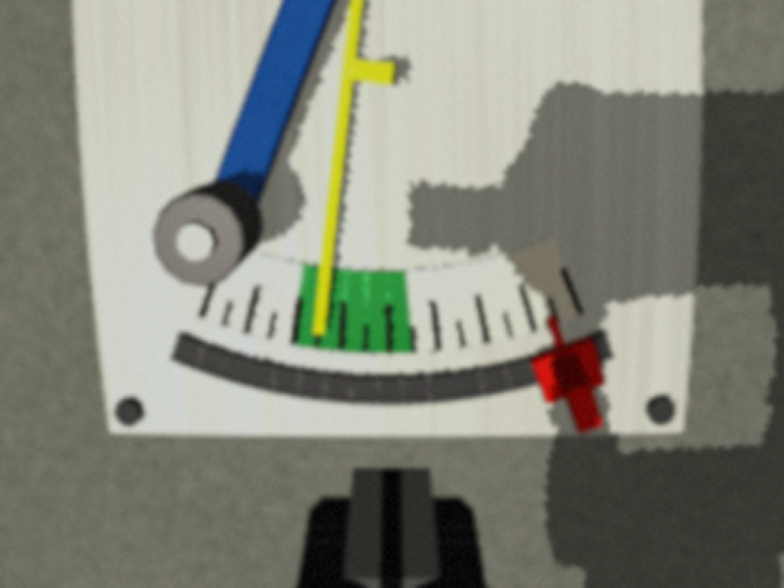

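The view shows the arm back at its stop and the yellow needle tip at (319,333), covering the 0.25 tick between the ticks at 0.2 (297) and 0.3 (343). The marker pointer is at (554,318), near 0.75.

```bash
cat > rd.py <<'E'
from h import *
from scipy.optimize import least_squares
def rig_fit(r,ticks,z=.018):
    W=np.array([onz(r,p,z)[:2] for _,p in ticks]); Q=np.array([q for q,_ in ticks])
    f=lambda x:np.r_[(np.arctan2(W[:,1]-x[1],W[:,0]-x[0])%6.2832-x[2]-Q)/.003,(x[:2]-[.714,-.0385])/.0015,0*x[2]]
    s=least_squares(f,[.714,-.0385,2.447]); x=s.x
    print("fit",x.round(4),"res mrad",(s.fun[:len(Q)]*3).round(1),"r",np.linalg.norm(W-x[:2],axis=1).round(3)); return x
def read(x,P): v=P[:2]-x[:2]; return np.linalg.norm(v).round(4),(np.arctan2(v[1],v[0])%6.2832-x[2]).round(4)
E
python3 - <<'E'
from rd import *
r=cam("wrist"); U=lambda p:(p[0]/2.8+140,p[1]/2.8+90)
tk=[(0,(206,300)),(.05,(227,313)),(.1,(252,310)),(.15,(273,325)),(.2,(297,320)),(.3,(343,326)),(.35,(366,336)),(.4,(389,328)),(.5,(435,326)),(.55,(460,334)),(.6,(481,317)),(.65,(506,323)),(.7,(529,308)),(.8,(571,291))]
x=rig_fit(r,[(q,U(p)) for q,p in tk])
hsv=cv2.cvtColor(r["img"],cv2.COLOR_RGB2HSV)
ye=(hsv[...,0]>24)&(hsv[...,0]<34)&(hsv[...,1]>150)
for a,b in ((120,140),(150,170),(175,195),(195,212)):
    q=np.argwhere(ye[a:b,235:285])
    if len(q): q=q[:,::-1].mean(0)+[235,a]; print("needle",q,read(x,onz(r,q,.022)))
for nm,p,z in (("ptr",(554,322),.02),("tabtop",(588,424),.065),("roller",(195,241),.076)): P=onz(r,U(p),z); print(nm,P,read(x,P))
E
```

```text
fit [ 0.7133 -0.0381  2.4487] res mrad [-1.2  0.6  0.5  2.   0.4  0.5  0.8 -0.5 -1.9 -1.2 -1.5 -2.   3.2  0.4] r [0.187 0.189 0.185 0.188 0.184 0.184 0.187 0.183 0.183 0.188 0.182 0.187
 0.183 0.182]
needle [262.42666667 129.49333333] (np.float64(0.0999), np.float64(0.2326))
needle [258.92957746 159.45070423] (np.float64(0.1318), np.float64(0.2418))
needle [256.11688312 185.01298701] (np.float64(0.1596), np.float64(0.2473))
needle [254.14545455 201.47272727] (np.float64(0.1781), np.float64(0.2486))
ptr [ 0.52253475 -0.04800872  0.02      ] (np.float64(0.191), np.float64(0.7446))
tabtop [ 0.49662662 -0.04848929  0.065     ] (np.float64(0.2169), np.float64(0.7406))
roller [0.59890049 0.05951571 0.076     ] (np.float64(0.1504), np.float64(-0.0138))
```

Emit:
jog_arm([
  [[-0.015, -0.01, -0.08], [-0.01, 0.015, 0], 0.45],
  [[-0.025, -0.02, -0.17], [-0.02, 0.03, 0], 0.45],
  [[-0.04, -0.03, -0.26], [-0.03, 0.048, 0], 0.45],
  [[-0.05, -0.037, -0.35], [-0.041, 0.063, 0], 0.45],
  [[-0.05, -0.037, -0.35], [-0.041, 0.063, 0], 0.45],
])

```text
t: 13.45
tcp_pos: [0.498, -0.05, 0.2107]
eef_rot: [3.131, 0.083, 0.009]
wrist_force: [-0.1, -0.1, 0.3]
opening: 0.0386
```

```bash
python3 st.py 5
python3 - <<'E'
from rd import *
s=robot.get_state(); T=R.from_rotvec(s["eef_rot"]).as_matrix(); print("opening",s["opening"])
P=np.array([.7133,-.0381]); a=2.4487+.745; tab=np.array([*(P+.214*np.array([np.cos(a),np.sin(a)])),.038]); print("to tab, tool axes",T.T@(tab-s["tcp_pos"]))
r=cam("wrist"); hsv=cv2.cvtColor(r["img"],cv2.COLOR_RGB2HSV)
cv2.imwrite("pics/w7.png",cv2.resize(r["img"][60:270,140:420],None,fx=2.8,fy=2.8)[:,:,::-1])
print((proj(r,[tab[0],tab[1],.065])-[140,60])*2.8)
E
```

```text
t 13.65 tcp [ 0.5002 -0.0487  0.2113] theta 0.05 F tool [ 0.17 -0.17 -0.33] std [0.29 0.46 0.31]
tool polar: r 0.2141 q 0.7425 q of theta 0.745
level fix (tool rotvec) [ 0.009 -0.008  0.   ]
opening 0.03846872422971903
to tab, tool axes [-0.00193646 -0.00098297  0.17321973]
[386.07043516 376.01583229]
```

View pics/w7.png

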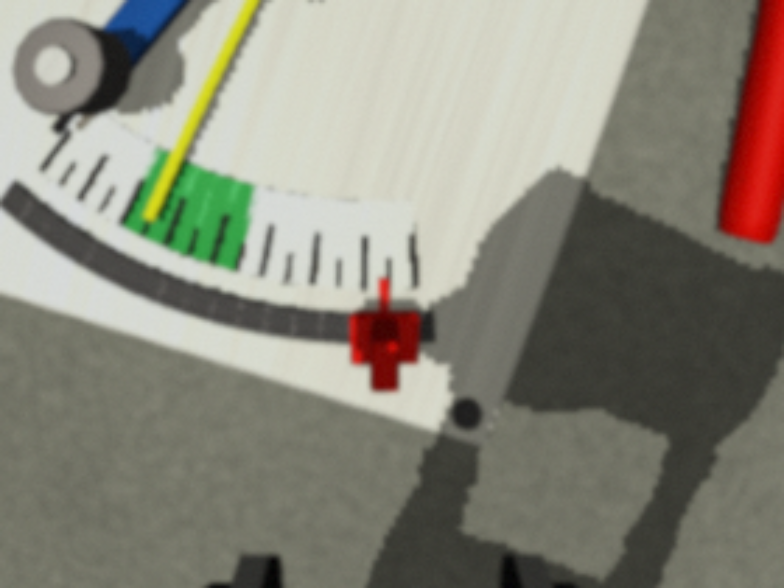

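The red tab top at about (384,375) lies where predicted (386,376) and between the open fingertips (260 and 520), so I'm descending onto it.

Emit:
jog_arm([
  [[0.009, -0.008, 0], [-0.002, -0.001, 0.03], 0.45],
  [[0.009, -0.008, 0], [-0.002, -0.001, 0.06], 0.45],
  [[0.009, -0.008, 0], [-0.002, -0.001, 0.09], 0.45],
  [[0.009, -0.008, 0], [-0.002, -0.001, 0.11], 0.45],
  [[0.009, -0.008, 0], [-0.002, -0.001, 0.12], 0.45],
])

```text
t: 14.17
tcp_pos: [0.4973, -0.0478, 0.088]
eef_rot: [-3.138, -0.08, 0.008]
wrist_force: [-0.7, 1.0, 0.4]
opening: 0.0384
```

Emit:
jog_arm([
  [[0, 0, 0], [0, 0, 0], 0.45],
  [[0, 0, 0], [0, 0, 0.01], 0.45],
  [[0, 0, 0], [0, 0, 0.02], 0.45],
  [[0, 0, 0], [0, 0, 0.03], 0.45],
  [[0, 0, 0], [0, 0, 0.04], 0.45],
])

```text
t: 14.58
tcp_pos: [0.4977, -0.0479, 0.0478]
eef_rot: [-3.139, -0.08, 0.006]
wrist_force: [0.3, -0.6, 0.0]
opening: 0.0383
```

```bash
python3 st.py 3
```

```text
t 14.6833 tcp [ 0.4957 -0.0473  0.0462] theta 0.051 F tool [-0.35  0.23  0.7 ] std [0.66 0.32 0.87]
tool polar: r 0.2184 q 0.7347 q of theta 0.746
level fix (tool rotvec) [-0.004  0.008  0.   ]
```

Emit:
jog_arm([
  [[0, 0, 0], [0.003, 0.002, 0.003], 0.45],
  [[0, 0, 0], [0.003, 0.002, 0.006], 0.45],
  [[0, 0, 0], [0.003, 0.002, 0.006], 0],
  [[0, 0, 0], [0.003, 0.002, 0.006], 0],
  [[0, 0, 0], [0.003, 0.002, 0.006], 0],
], newtons=25)

```text
t: 15.15
tcp_pos: [0.4995, -0.0493, 0.0413]
eef_rot: [-3.138, -0.081, 0.011]
wrist_force: [-0.8, 0.2, -1.0]
opening: 0.0095
```

Emit:
jog_arm([
  [[0, 0, 0], [0, 0, 0], 0],
  [[0, 0, 0], [0, 0, 0], 0],
  [[0, 0, 0], [0, 0, 0], 0],
  [[0, 0, 0], [0, 0, 0], 0],
  [[0, 0, 0], [0, 0, 0], 0],
])

```text
t: 15.57
tcp_pos: [0.4995, -0.0493, 0.0413]
eef_rot: [-3.138, -0.081, 0.011]
wrist_force: [1.0, 0.6, -1.9]
opening: 0.0096
```

```bash
python3 st.py 3
```

```text
t 15.6667 tcp [ 0.4995 -0.0493  0.0413] theta 0.052 F tool [ 0.96 -0.31  1.72] std [0.11 0.19 0.38]
tool polar: r 0.2147 q 0.7448 q of theta 0.747
level fix (tool rotvec) [-0.003  0.007  0.   ]
```

Emit:
jog_arm([
  [[0, 0, 0.02], [0, -0.0043, 0], 0],
  [[0, 0, 0.04], [0.0002, -0.0086, 0], 0],
  [[0, 0, 0.06], [0.0004, -0.0128, 0], 0],
  [[0, 0, 0.08], [0.0007, -0.0171, 0], 0],
  [[0, 0, 0.1], [0.0011, -0.0214, 0], 0],
])

```text
t: 16.13
tcp_pos: [0.4991, -0.0278, 0.0413]
eef_rot: [-3.138, 0.078, 0.013]
wrist_force: [-0.9, -0.5, 0.2]
opening: 0.0095
```

Emit:
jog_arm([
  [[0, 0, 0.02], [0, -0.0043, 0], 0],
  [[0, 0, 0.04], [0.0002, -0.0086, 0], 0],
  [[0, 0, 0.06], [0.0004, -0.0128, 0], 0],
  [[0, 0, 0.08], [0.0007, -0.0171, 0], 0],
  [[0, 0, 0.1], [0.0011, -0.0214, 0], 0],
])

```text
t: 16.55
tcp_pos: [0.5008, -0.0062, 0.0413]
eef_rot: [-3.131, 0.235, 0.015]
wrist_force: [-2.0, 0.4, 0.9]
opening: 0.0094
```

```bash
python3 st.py 3
```

```text
t 16.65 tcp [ 0.5008 -0.0057  0.0413] theta -0.149 F tool [-2.43 -1.07 -0.75] std [0.29 0.86 0.77]
tool polar: r 0.2157 q 0.5419 q of theta 0.546
level fix (tool rotvec) [-0.002  0.009  0.   ]
```

Emit:
jog_arm([
  [[0, 0, 0.02], [0.0002, -0.0043, 0], 0],
  [[0, 0, 0.04], [0.0005, -0.0086, 0], 0],
  [[0, 0, 0.06], [0.001, -0.0128, 0], 0],
  [[0, 0, 0.08], [0.0013, -0.0171, 0], 0],
  [[0, 0, 0.1], [0.0018, -0.0214, 0], 0],
])

```text
t: 17.12
tcp_pos: [0.5046, 0.0151, 0.0412]
eef_rot: [-3.115, 0.389, 0.02]
wrist_force: [-5.7, 1.3, 3.2]
opening: 0.0094
```

Emit:
jog_arm([
  [[0, 0, 0.02], [0, -0.0043, 0], 0],
  [[0, 0, 0.04], [0.0003, -0.0086, 0], 0],
  [[0, 0, 0.06], [0.0007, -0.0128, 0], 0],
  [[0, 0, 0.08], [0.001, -0.0171, 0], 0],
  [[0, 0, 0.1], [0.0015, -0.0214, 0], 0],
])

```text
t: 17.53
tcp_pos: [0.5103, 0.0357, 0.0412]
eef_rot: [-3.092, 0.545, 0.024]
wrist_force: [-5.2, 0.7, 5.0]
opening: 0.0095
```

```bash
python3 st.py 3
```

```text
t 17.6333 tcp [0.5106 0.0363 0.0413] theta -0.349 F tool [-5.06 -1.01 -4.27] std [0.12 1.51 0.45]
tool polar: r 0.2167 q 0.3424 q of theta 0.346
level fix (tool rotvec) [0.    0.015 0.   ]
```

Emit:
jog_arm([
  [[0, 0, 0.02], [-0.001, -0.0043, 0.0005], 0],
  [[0, 0, 0.04], [-0.001, -0.0086, 0.0005], 0],
  [[0, 0, 0.06], [-0.0006, -0.0128, 0.0005], 0],
  [[0, 0, 0.08], [-0.0003, -0.0171, 0.0005], 0],
  [[0, 0, 0.08], [-0.0003, -0.0171, 0.0005], 0],
])

```text
t: 18.1
tcp_pos: [0.5169, 0.0527, 0.0413]
eef_rot: [-3.067, 0.667, 0.021]
wrist_force: [-0.3, 4.3, 2.4]
opening: 0.0096
```

```bash
python3 st.py 3
python3 - <<'E'
from rd import *
r=cam("wrist"); cv2.imwrite("pics/w8.png",cv2.resize(r["img"][100:310,140:420],None,fx=2.8,fy=2.8,interpolation=cv2.INTER_CUBIC)[:,:,::-1])
E
```

```text
t 18.2 tcp [0.5168 0.0526 0.0413] theta -0.427 F tool [-1.61 -2.7  -2.43] std [0.39 0.79 0.29]
tool polar: r 0.2172 q 0.262 q of theta 0.268
level fix (tool rotvec) [0.    0.014 0.   ]
```

View pics/w8.png

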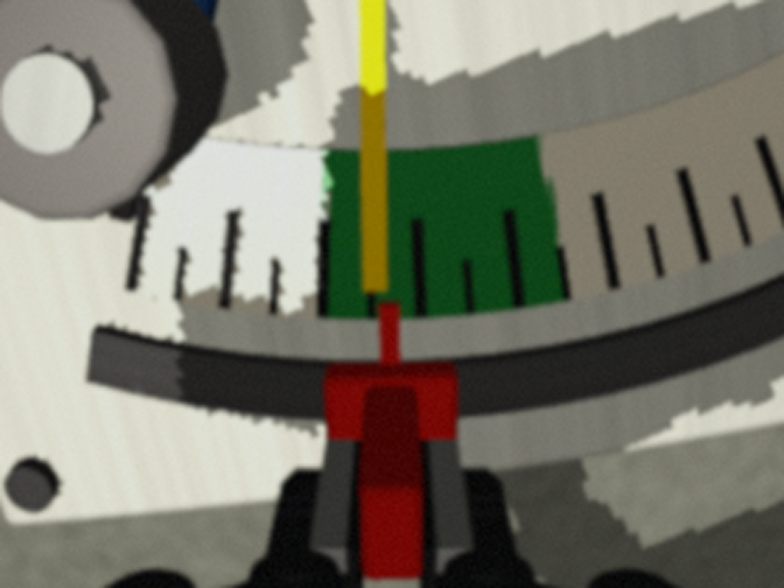

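The close-up shows the needle tip at (375,285), the 0.25 tick at (371,300) and the red pointer at (390,330). The marker is about 14 px, or 0.015 rad, past the needle.

Emit:
jog_arm([
  [[0, 0, 0.005], [0, -0.001, 0.0005], 0],
  [[0, 0, 0.01], [0, -0.002, 0.0005], 0],
  [[0, 0, 0.015], [0, -0.0032, 0.0005], 0],
  [[0, 0, 0.015], [0, -0.0032, 0.0005], 0],
  [[0, 0, 0.015], [0, -0.0032, 0.0005], 0],
])

```text
t: 18.72
tcp_pos: [0.5179, 0.0552, 0.0412]
eef_rot: [-3.063, 0.689, 0.022]
wrist_force: [-2.4, 2.2, 6.1]
opening: 0.0096
```

```bash
python3 st.py 3
cat > chk.py <<'E'
from rd import *
# needle/marker columns straight from colour masks, then rays about the fitted pivot
import sys
r=cam("wrist"); hsv=cv2.cvtColor(r["img"],cv2.COLOR_RGB2HSV).astype(int); x=[.7133,-.0381,2.4487]
ye=(abs(hsv[...,0]-25)<9)&(hsv[...,1]>150)&(hsv[...,2]>60); re=((hsv[...,0]<8)|(hsv[...,0]>172))&(hsv[...,1]>150)
H,W=re.shape; v,u=np.mgrid[:H,:W]
def sel(m,z,r0,r1):
    out=[]
    for p in np.argwhere(m):
        R_,q=read(x,onz(r,p[::-1],z))
        if r0<R_<r1 and 0<q<.84: out.append((R_,q,p[1],p[0]))
    return np.mean(out,0).round(4),len(out)
print("needle",sel(ye,.022,.165,.187)); print("pointer",sel(re,.022,.18,.197)); 
cv2.imwrite("pics/"+sys.argv[1],cv2.resize(r["img"][100:310,140:420],None,fx=2.8,fy=2.8,interpolation=cv2.INTER_CUBIC)[:,:,::-1])
E
python3 chk.py w9.png
```

```text
t 18.8167 tcp [0.518  0.0552 0.0412] theta -0.443 F tool [-3.41 -0.91 -5.77] std [0.27 0.32 0.29]
tool polar: r 0.2173 q 0.2489 q of theta 0.252
level fix (tool rotvec) [0.001 0.014 0.   ]
needle (array([1.756000e-01, 2.470000e-01, 2.776253e+02, 1.826873e+02]), 387)
pointer (array([1.929000e-01, 2.494000e-01, 2.784524e+02, 2.144881e+02]), 84)
```

Emit:
jog_arm([
  [[0, 0, 0.002], [0, -0.0005, -0.0005], 0],
  [[0, 0, 0.002], [0, -0.0005, -0.0005], 0],
  [[0, 0, 0.002], [0, -0.0005, -0.0005], 0.25],
  [[0, 0, 0.002], [0, -0.0005, -0.0005], 0.25],
  [[0, 0, 0.002], [0, -0.0005, -0.0005], 0.25],
])

```text
t: 19.33
tcp_pos: [0.518, 0.0554, 0.0415]
eef_rot: [-3.062, 0.693, 0.022]
wrist_force: [0.8, -0.0, 0.3]
opening: 0.0215
```

```bash
python3 st.py 3; python3 chk.py w10.png
```

```text
t 19.4333 tcp [0.5181 0.0555 0.0416] theta -0.445 F tool [ 0.48 -0.66 -0.13] std [0.18 0.32 0.29]
tool polar: r 0.2173 q 0.2472 q of theta 0.25
level fix (tool rotvec) [0.001 0.014 0.   ]
needle (array([1.760000e-01, 2.471000e-01, 2.782842e+02, 1.831737e+02]), 380)
pointer (array([1.929000e-01, 2.496000e-01, 2.791978e+02, 2.142088e+02]), 91)
```

View pics/w10.png

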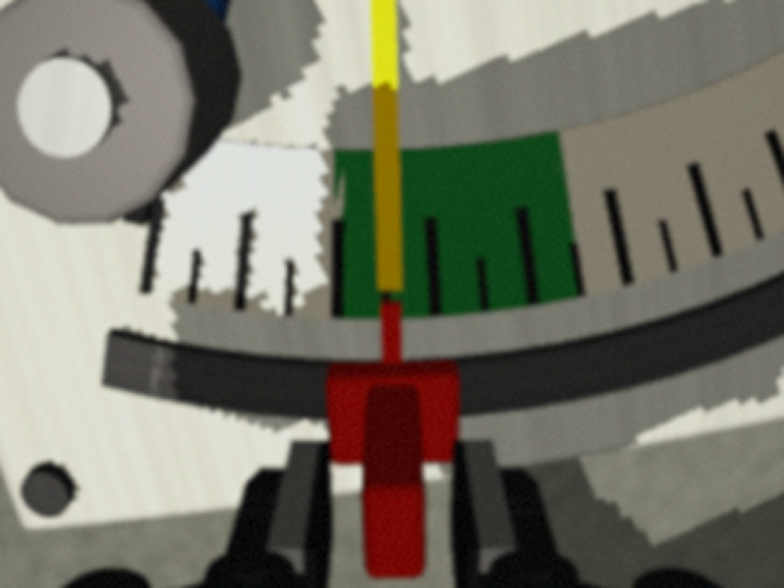

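The pointer (391,330) now lines up with the needle tip (389,285), and the fingers are clear of the tab on both sides. Retreating straight up.

Emit:
jog_arm([
  [[0, 0, 0], [0, 0, -0.01], 0.25],
  [[0, 0, 0], [0, 0, -0.025], 0.25],
  [[0, 0, 0], [0, 0, -0.045], 0.25],
  [[0, 0, 0], [0, 0, -0.07], 0.25],
  [[0, 0, 0], [0, 0, -0.1], 0.25],
])

```text
t: 19.95
tcp_pos: [0.5183, 0.0552, 0.1422]
eef_rot: [-3.062, 0.692, 0.026]
wrist_force: [0.1, -0.3, 0.1]
opening: 0.0214
```

Emit:
jog_arm([
  [[0, 0, 0], [0, 0, -0.03], 0.25],
  [[0, 0, 0], [0, 0, -0.06], 0.25],
  [[0, 0, 0], [0, 0, -0.08], 0.25],
  [[0, 0, 0], [0, 0, -0.08], 0.25],
  [[0, 0, 0], [0, 0, -0.08], 0.25],
])

```text
t: 20.37
tcp_pos: [0.5204, 0.0546, 0.2241]
eef_rot: [-3.062, 0.692, 0.02]
wrist_force: [-0.2, -0.4, 0.3]
opening: 0.0212
```

```bash
python3 st.py 3; python3 chk.py w11.png
```

```text
t 20.4667 tcp [0.5188 0.0548 0.2211] theta -0.445 F tool [ 0.08  0.14 -0.18] std [0.06 0.48 0.15]
tool polar: r 0.2164 q 0.2487 q of theta 0.25
level fix (tool rotvec) [0.002 0.018 0.   ]
needle (array([1.763000e-01, 2.473000e-01, 2.779574e+02, 1.398298e+02]), 94)
pointer (array([1.934000e-01, 2.493000e-01, 2.783333e+02, 1.558333e+02]), 18)
```

View pics/w11.png

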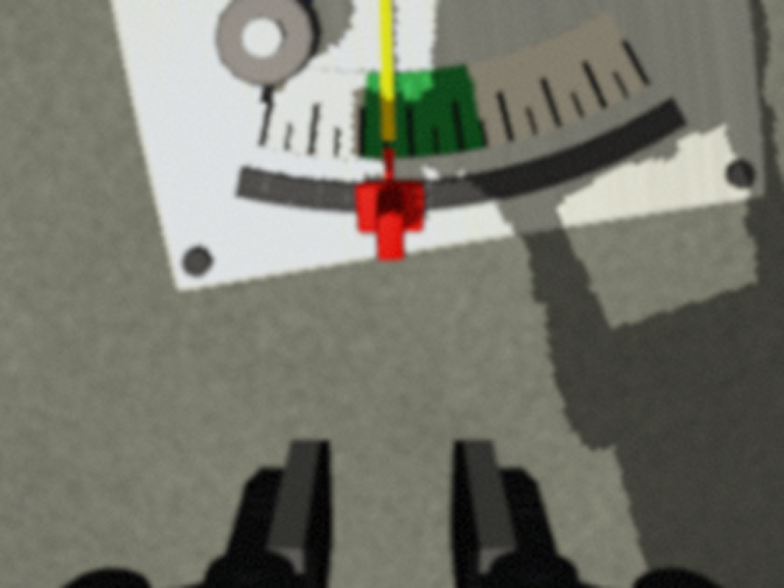

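The final view shows the marker pointer (389,160) in line with the needle tip (388,135) at the 0.25 tick, the arm at its stop, and the gripper clear.

```bash
python3 -c "
from station import robot
print(robot.hand_in())"
```

```text
the job is handed in; nothing more can be done
None
```

The job is done and handed in at about 20.5 s on the robot's clock, well under the 61 s limit.

- **Push:** I pushed the roller round with the shut fingers and held it for about 1.4 s. Sideways force averaged 14.8 N, then 14.3 N, over the two halves of the hold. Correcting for a zero offset of about 0.3 N puts it near 14.8 N. Sensor noise was about 0.5 N. Friction added roughly 4 N up and down the fingers, which makes the total about 15.3 N. None of the force readings came near 20 N.
- **Return:** I eased the arm back to its stop with the fingers against the roller until the force reached zero, then backed away.
- **Marker:** I gripped the red marker, slid it along the dial and let go. In the last wrist picture the needle reads 0.247 and the marker 0.249, both at the 0.25 tick.
- **Disagreements:** My pivot estimate was about 2 mm off: the needle's line and the marker's path did not fit it exactly. I therefore set the marker by comparing it with the needle and ticks in the pictures.
- **Other checks:** The robot did not touch the needle; only the arm moved it. I did not re-measure the other items on the bench. The robot kept clear of them, and no reading suggested an unplanned contact.

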